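# Lock the piston indexing fixture

### The arm

A 6-joint arm with a two-finger parallel gripper is mounted at the origin on the work surface. World frame = base frame: x ahead of the robot, y to its left, z up, the work surface at z = 0. Lengths are in m, angles in degrees, forces in N, time in s.
With the tool pointing down it reaches from about 0.4 to 0.825 m from the base axis. Payload 7 kg.
Tool frame: the origin (TCP) lies at the very end of the fingers, on their centre line; the grasp point (between the pads) lies r.grip_depth behind it (r.grip_depth is the distance from the TCP to the grasp point, in m); z points along the fingers, y is the direction in which the jaws open and shut (so a half turn about z gives the same grasp; the last joint's range is limited). The gripper opens to 88 mm and grips with 3 to 60 N. Pads are 19 mm wide; open, the fingers measure 130 mm over their backs; the gripper's body (78 mm by 193 mm) begins 47 mm behind the grasp point.
Start: joints at [-46.977, 20.546, 0.682, 0, -70.136, -16.507], TCP at [0.301, -0.604, 0.227] pointing down, gripper open.
Joint ranges: [-176.03, 176.03], [-82.01, 121.73], [-58.28, 71.71], [-173.87, 95.51], [-174.79, -0.11], [-173.66, 173.66]. Speed limits (degrees/s): [136.94, 136.94, 172.46, 180, 180, 180].

### API

Orientations are given as [roll, pitch, yaw] about the fixed x, y, z axes, in that order (R = Rz(yaw) Ry(pitch) Rx(roll)).
In Python, from plant import r gives the robot as it stands. The module is installed in compiled form; this text tells all that it offers.
- The arm moves only by the tool step_arm, never from a script. Its argument "increments" is a list of rows, each a list of 3 entries, a list of its own where there are three numbers: the shift along the tool's x, y, z in m, then the turn, a rotation vector about the tool's x, y, z in rad, then the closure, from 0 (fully open) to 1 (shut). In form: [[[x, y, z], [wx, wy, wz], grip], ...]. A call has 1 to 10 rows; each row is the pose to reach, as a shift and turn from the pose commanded when the call began, along the tool's axes at that moment; what a row does not reach only later rows make up. A row lasts 1/10 s, in which the tool goes at most 50 mm and 8.59 degrees, less where a joint would pass 70% of its speed; a pose out of reach is approached as far as the arm can. A call with a gripper value outside its range is refused whole. The fingers move at their own pace and stop on an object; "force" is the grip in N (left out, the last holds). Time passes only in rows, so rows that repeat a pose let the fingers close. It gives the time, the measured TCP pose, the force and the opening at its end, in the units of the state.
- r.get_state(): the state, without advancing time (a new reading comes with each control period).
- r.capture(name): name is "scene" or "top" or "wrist"; returns a dict with "color" (384x512x3 uint8, red, green, blue), "intrinsics" (3x3 intrinsics, pixels), "rvec" (rotation vector, rad) and "tvec" (3), from world to camera coordinates, as OpenCV has them; the wrist camera has in their place "T_tool_cam" (4x4, takes a point from camera to tool coordinates, whose origin is the TCP and whose axes are the flange's). Camera axes: x right, y down, z forward; pixel columns grow to the right and rows downward; lengths in m; the calibration is good to about 2 mm. A picture is of the moment at which its call begins: read the wrist's pose just before it. There is no depth.
- r.close_job(): hands the job in, once; it reports no verdict.
The state is a dict: "time_s": time; "joints": joint angles; "qd": joint speeds; "joint_torque": joint torques, N m; "tcp_pos": TCP position; "eef_rot": TCP orientation; "contact_force": force on the tool from outside, world axes, zero at the start; "moment": the same for the moment, N m; "gripper_width": finger opening in m.
Only numpy, scipy, OpenCV 4.12 (cv2) and the standard library are available. Lean on these libraries where they do the work, as an engineer would, in place of code of your own. Each camera call takes 0.05 s, during which the arm holds its last target.

### The job

Lock the piston indexing fixture: with closed fingertips gently push its upright hand peg round to turn the plate until the slot in the plate's rim faces the lock bar, then push the bar by its lug through the slot until it is fully home. Only push, never grip or lift anything, leave the loose things standing about the fixture where they are, and move clear at the end.

Things in the scene. Friction and masses are not known exactly. Their poses are not given: they have to be found in the camera images.
- fixture: grey cast base, bolted down, foot 200 x 255 x 16 mm (y = -150 to +105 mm). Origin: on the bench top, on the vertical axis about which the plate turns; z up. The lock bar lies on the base's -y side, over the line x = 0, and slides in a guide 55 mm wide, y = -136 to -106 mm, top at z = 72 mm, screw heads to 77 mm.
- index_plate (a joint): angle of the steel index plate about the base's z, rad, counter-clockwise from above; 0 (or 6.283): the slot faces the lock bar. Starts between 1.0 and 5.28; turns endlessly either way, with friction (about 3 N at the peg), and stays where left. Raised rim: radius 66 to 95 mm, top at z = 64 mm. A clamped piston, radius 41 mm, top at z = 99 mm, stands in its middle.
- slot_mouth (a point): middle of the mouth of the rim's only slot, at the rim's outer edge (radius 95 mm) and top (z = 64 mm). The slot is 20 mm wide, cut radially right through the rim, its mouth bevelled.
- peg_top (a point): centre of the top of the hand peg: dark upright peg 14 to 15 mm in diameter, 40 mm high above the rim (z = 64 to 104 mm), at radius 80 mm on the rim exactly opposite the slot. It turns with the plate.
- lock_bar (a joint): travel of the lock bar towards the plate's axis (base's +y), m: 0 fully out, 0.044 fully home against its stop; starts within 0.004 of out. About 2.5 N of friction; it stays where left. The bar is 16 mm wide, z = 51 to 64 mm.
- lug_face (a point): middle of the top edge of the rear face of the push lug, an upright plate at the bar's tail: 32 mm wide, 8 mm thick, z = 50 to 96 mm. This face looks along the base's -y, 192 mm from the plate's axis when the bar is out, and moves with the bar. Behind and under it is free space down to the bench.
- bar_gate (a point): fixed point of the base on the bar's line, 95 mm from the plate's axis (base x = 0, y = -95 mm, z = 57 mm): where the slot's mouth must come
- bar_nose (a point): tip of the bar's nose, at its top. The nose tapers from 16 to 6 mm wide over 12 mm; it reaches the rim after 7 mm of travel, enters the slot if that is within about 6 mm of line and then centres the plate. Against the plain rim it is blocked.
- oil_bottle: loose small white oil bottle, 42 mm diameter, 105 mm high, origin under its foot; to be left alone
- wrist_pin: loose steel piston pin standing on end, 22 mm diameter, 62 mm high, origin under its foot; to be left alone
- valve_spring: loose steel valve spring standing on end, 32 mm diameter, 48 mm high, origin under its foot; to be left alone

How it is judged (in metres and radians):
At the end, for the whole second after the job is handed in: the lock bar stands through the slot, within 3 mm of fully home, the slot in line with it (within 5 mm at the rim), both at rest (value of joint lock_bar above 0.041 m and horizontal distance between slot_mouth and bar_gate below 0.005 m and velocity of joint lock_bar between -0.01 and 0.01 m/s and velocity of joint index_plate between -0.05 and 0.05 rad/s); the robot touches nothing.
It fails at once if the bar is forced past the rim with the slot not in line (value of joint lock_bar above 0.014 m and horizontal distance between slot_mouth and bar_gate above 0.012 m).
It fails at once if the oil bottle, the piston pin or the valve spring is lifted, carried, knocked over or moved by over 15 mm (distance of any of oil_bottle, wrist_pin, valve_spring from where it was at the start of the episode above 0.015 m or angle between any of oil_bottle, wrist_pin, valve_spring's own z axis and vertical above 0.5 rad).
It fails at once if the peg or plate is gripped, or struck or pressed hard (contact force between the fingers and index_plate above 35 N).
It fails at once if the lock bar or its lug is gripped, or struck or pressed hard (contact force between the fingers and lock_bar above 35 N).
It also fails if it takes over 58 s, if anything falls off the work surface, if the arm or the gripper's body presses on something with over 40 N, if the wrist force passes 120 N, or if a joint passes its speed limit or range.

## Working session

There is one attempt and no reset: what is moved stays moved. The work goes in short steps, Python scripts to look and compute and a tool call to move; the robot and the scene stay as the last step left them, time stands still between calls to the robot, and variables do not carry over. Pictures are saved under pics/ and viewed, and the job is handed in when it is done.

Besides the shell and the picture viewer there is one more tool, called after ">>>" as name([rows], argument=value, ...), one row to a line, values as JSON. step_arm: Moves the arm, as the interface text tells. Its arguments: {"type":"object","properties":{"increments":{"type":"array","items":{"type":"array"}},"force":{"type":"number"}},"required":["increments"]}

```bash
mkdir -p pics; python3 - <<'E'
from plant import r
import cv2
s=r.get_state(); print({k:s[k] for k in('time_s','tcp_pos','eef_rot','gripper_width','contact_force')}, r.grip_depth)
for n in("scene","top","wrist"):
    c=r.capture(n); cv2.imwrite(f"pics/{n}0.png",c["color"][:,:,::-1])
    import pickle; pickle.dump(c,open(f"{n}0.pkl","wb"))
    if n!='wrist': 
        R=cv2.Rodrigues(c['rvec'])[0]; print(n,c['intrinsics'],-R.T@c['tvec'])
    else: print(c['T_tool_cam'])
E
```

```text
{'time_s': 0.0, 'tcp_pos': array([ 0.30111646, -0.60356395,  0.22561053]), 'eef_rot': array([ 1.79903855e+02, -9.67447628e-03, -1.53491253e+02]), 'gripper_width': 0.08783251116582651, 'contact_force': array([ 0.22300464, -0.39734728, -0.66102124])} 0.0188
scene [[414.67273196   0.         253.79463521]
 [  0.         414.67273196 192.05851406]
 [  0.           0.           1.        ]] [1.02939873 0.00375622 0.73604732]
top [[419.07480078   0.         259.25448812]
 [  0.         419.07480078 193.90557228]
 [  0.           0.           1.        ]] [0.47811848 0.06855322 0.98242498]
[[ 3.73706380e-04 -9.62623090e-01 -2.70844324e-01  7.34657631e-02]
 [ 9.99999643e-01  5.65132479e-04 -6.28786763e-04 -2.89798774e-04]
 [ 7.58347581e-04 -2.70843992e-01  9.62622957e-01 -1.57739369e-01]
 [ 0.00000000e+00  0.00000000e+00  0.00000000e+00  1.00000000e+00]]
```

View pics/scene0.png

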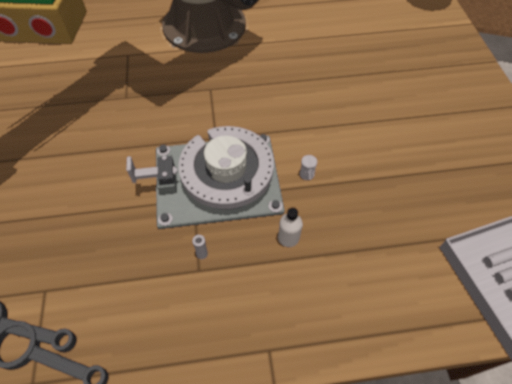

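View pics/top0.png

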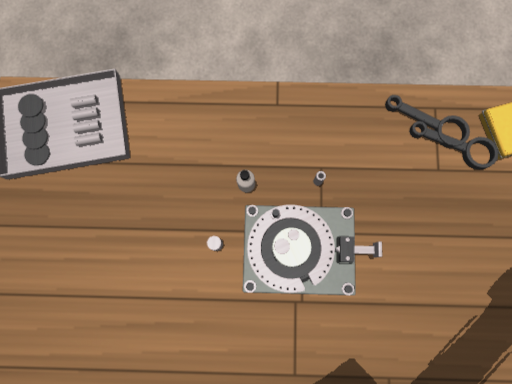

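View pics/wrist0.png

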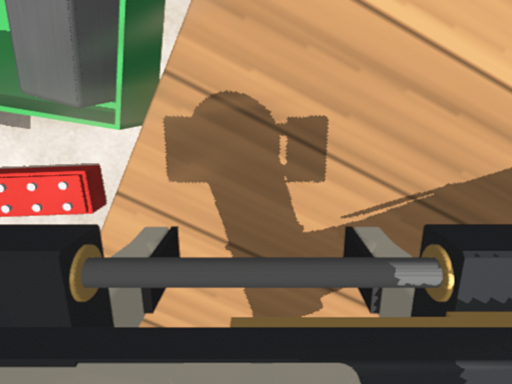

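The scene view shows the fixture with peg at (248,185) and slot at about (200,137). The top view shows the plate at (291,248), peg (276,213), slot near (307,282) and lug (379,249). The loose things are at (246,180), (320,178) and (214,243). I'll enlarge it to measure.

```bash
cat > h.py <<'E'
import numpy as np,cv2,pickle
def ray(c,u,v,z):
    R=cv2.Rodrigues(np.array(c['rvec'],float))[0]; t=np.array(c['tvec'],float).ravel()
    C=-R.T@t; d=R.T@np.linalg.inv(c['intrinsics'])@np.array([u,v,1.])
    return C+d*(z-C[2])/d[2]
def proj(c,P):
    return cv2.projectPoints(np.array(P,float).reshape(-1,3),np.array(c['rvec'],float),np.array(c['tvec'],float),c['intrinsics'],None)[0].reshape(-1,2)
def load(n): return pickle.load(open(n,'rb'))
E
python3 - <<'E'
from h import *
for n,(x0,x1,y0,y1) in dict(top=(195,395,160,310),scene=(110,330,115,270)).items():
    c=load(n+'0.pkl'); im=c['color'][y0:y1,x0:x1,::-1]
    cv2.imwrite(f'pics/{n}0z.png',cv2.resize(im,None,fx=3.6,fy=3.6,interpolation=cv2.INTER_CUBIC))
c=load('top0.pkl')
for n,u,v,z in [('piston',292,247,.099),('plate',291,248,.064),('peg',276,213,.104),('slot',307,282,.064),('lug',381,249,.096),('pin',320.5,176,.062),('spring',214.5,243,.048),('bottle',245,175,.105)]: print(n,ray(c,u,v,z).round(4))
E
```

```text
piston [0.5294 0.0099 0.099 ]
plate [0.5292 0.0097 0.064 ]
peg [0.5997 0.0447 0.104 ]
slot [ 0.4577 -0.0253  0.064 ]
lug [ 0.5297 -0.1765  0.096 ]
pin [ 0.6917 -0.0551  0.062 ]
spring [0.5372 0.1786 0.048 ]
bottle [0.6804 0.1126 0.105 ]
```

```bash
ls pics
```

```text
scene0.png
scene0z.png
top0.png
top0z.png
wrist0.png
```

View pics/top0z.png

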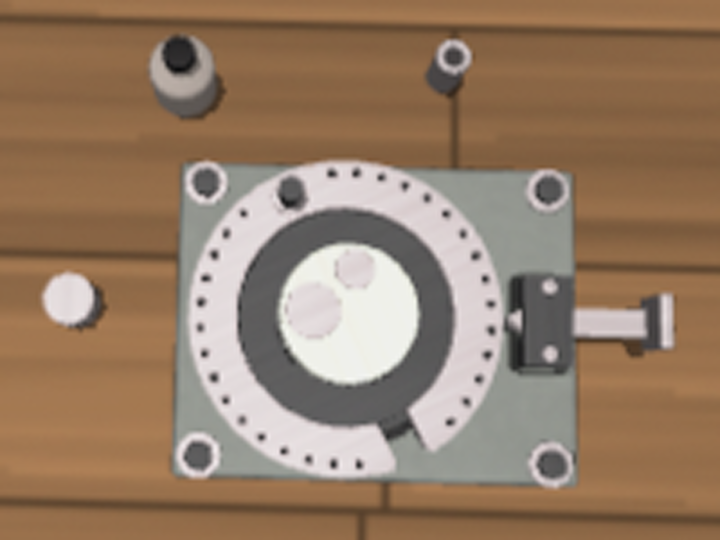

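View pics/scene0z.png

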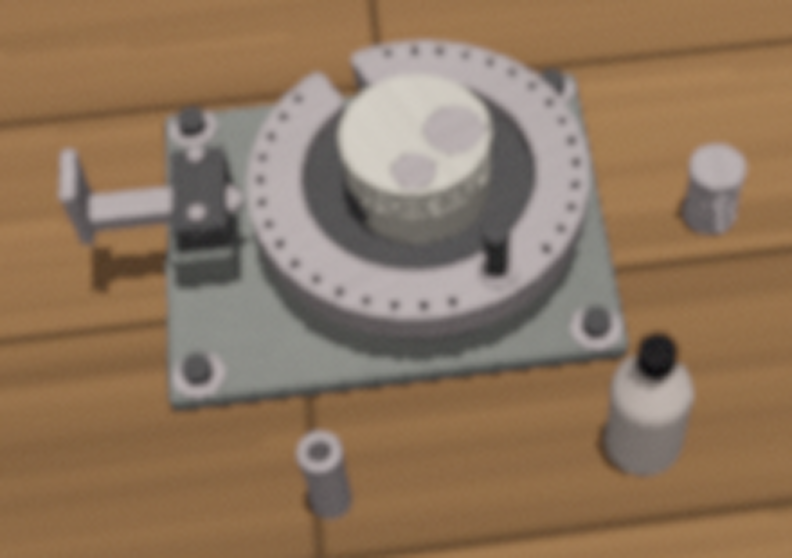

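```bash
python3 - <<'E'
from h import *
c=load('top0.pkl')
Z=lambda p:((p[0]+.5)/3.6-.5+195,(p[1]+.5)/3.6-.5+160)
W=lambda p,z:ray(c,*Z(p),z)[:2]
b=[W(p,.02) for p in[(206,182),(549,190),(198,455),(552,464)]]
print(np.round(b,4)); 
for i,j in((0,1),(2,3)): d=b[j]-b[i];print('yaw(-y dir)',np.degrees(np.arctan2(d[0],-d[1])), np.hypot(*d))
for i,j in((0,2),(1,3)): d=b[j]-b[i];print('-x dir',np.degrees(np.arctan2(-d[1],-d[0])),np.hypot(*d))
im=c['color'].astype(int)
hsv=cv2.cvtColor(c['color'],cv2.COLOR_RGB2HSV)
def circ(P):
    A=np.c_[2*P,np.ones(len(P))];s=np.linalg.lstsq(A,(P**2).sum(1),rcond=None)[0];return s[:2],np.sqrt(s[2]+s[0]**2+s[1]**2)
m=((hsv[:,:,2]>185)&(hsv[:,:,1]<60)).astype(np.uint8); m[:200]=0;m[:,:240]=0;m[300:]=0;m[:,345:]=0
cs,_=cv2.findContours(m,cv2.RETR_CCOMP,cv2.CHAIN_APPROX_NONE)
for q in cs:
    if len(q)<60: continue
    P=np.array([ray(c,u,v,.064)[:2] for u,v in q[:,0]]);o,rr=circ(P)
    for k in range(8):
        e=abs(np.hypot(*(P-o).T)-rr); g=e<max(.0015,np.median(e)); o2,rr=circ(P[g]); o=o2
    P2=ray(c,*np.mean(q[:,0],0),.099)
    print(len(q),g.sum(),o.round(4),rr.round(4),'at z99:',P2.round(4))
for n,p,z in[('peg',(291,184),.104),('slotL',(394,470),.064),('slotR',(431,449),.064),('lugT',(672,295),.096),('lugB',(670,346),.096),('nose',(522,321),.064),('pin',(454,57),.062),('spring',(70,299),.048),('bottle',(180,53),.105),('piston',(348,313),.099)]:print(n,W(p,z).round(4))
E
```

```text
[[ 0.6167  0.0985]
 [ 0.6164 -0.1219]
 [ 0.4448  0.0988]
 [ 0.4446 -0.1213]]
yaw(-y dir) -0.0715875712963971 0.22039257298706955
yaw(-y dir) -0.0451917835563005 0.22016608115243816
-x dir -0.12115515956713335 0.1719298146230628
-x dir -0.1967152320532148 0.17182873098412252
107 106 [0.5328 0.0086] 0.0407 at z99: [0.5307 0.0106 0.099 ]
425 233 [0.5304 0.0109] 0.094 at z99: [0.5265 0.013  0.099 ]
peg [0.6045 0.0459]
slotL [ 0.4404 -0.0191]
slotR [ 0.4531 -0.041 ]
lugT [ 0.5452 -0.1776]
lugB [ 0.5157 -0.1756]
nose [ 0.53   -0.0958]
pin [ 0.6929 -0.0556]
spring [0.5379 0.1796]
bottle [0.6818 0.1134]
piston [0.5303 0.0114]
```

```bash
cat >> h.py <<'E'
from scipy.spatial.transform import Rotation as Ro
def inc(r,pos,yaw,verbose=True):
    s=r.get_state(); R0=Ro.from_euler('xyz',s['eef_rot'],degrees=True)
    T=Ro.from_euler('xyz',[180,0,yaw],degrees=True)
    d=R0.inv().apply(np.array(pos)-s['tcp_pos']); w=(R0.inv()*T).as_rotvec()
    print(s['time_s'],s['tcp_pos'].round(4),s['eef_rot'].round(2),'F',s['contact_force'].round(1),'->',d.round(4),w.round(4))
E
python3 - <<'E'
from h import *; from plant import r
inc(r,[0.6165,0.0165,0.16],-64.4)
E
```

```text
0.15 [ 0.3012 -0.6037  0.2259] [ 1.7993e+02 -1.0000e-02 -1.5349e+02] F [0.1 0.2 0.4] -> [-0.559   0.4141  0.0663] [ 1.1000e-03  9.0000e-04 -1.5549e+00]
```

>>> step_arm([
  [[-0.02,0.015,0],[0,0,-0.08],1],
  [[-0.055,0.04,0],[0,0,-0.18],1],
  [[-0.09,0.067,0],[0,0,-0.3],1],
  [[-0.125,0.093,0],[0,0,-0.42],1],
  [[-0.16,0.118,0],[0,0,-0.54],1],
  [[-0.195,0.144,0],[0,0,-0.66],1],
  [[-0.23,0.17,0],[0,0,-0.78],1],
  [[-0.265,0.196,0],[0,0,-0.9],1],
  [[-0.3,0.222,0],[0,0,-1.02],1],
  [[-0.32,0.237,0],[0,0,-1.1],1],
], force=20)

```text
time_s: 1.15
tcp_pos: [0.4828, -0.2465, 0.2266]
eef_rot: [-180.0, 0.0, -90.1]
contact_force: [0.2, -0.7, 0.5]
gripper_width: 0.0133
```

```bash
python3 - <<'E'
from h import *; from plant import r
inc(r,[0.6165,0.0165,0.16],-64.4); print(r.get_state()['gripper_width'])
E
```

```text
1.15 [ 0.4828 -0.2465  0.2266] [-1.7998e+02  1.0000e-02 -9.0090e+01] F [ 0.2 -0.7  0.5] -> [-0.2632 -0.1333  0.0667] [-4.000e-04  2.000e-04 -4.485e-01]
0.013283875217858407
```

>>> step_arm([
  [[-0.02,-0.01,0.0],[0,0,-0.06],1],
  [[-0.05,-0.025,0.0],[0,0,-0.12],1],
  [[-0.085,-0.043,0.0],[0,0,-0.18],1],
  [[-0.12,-0.061,0.01],[0,0,-0.24],1],
  [[-0.155,-0.079,0.02],[0,0,-0.3],1],
  [[-0.19,-0.096,0.03],[0,0,-0.36],1],
  [[-0.22,-0.111,0.04],[0,0,-0.4],1],
  [[-0.245,-0.124,0.05],[0,0,-0.44],1],
  [[-0.263,-0.133,0.06],[0,0,-0.4485],1],
  [[-0.263,-0.133,0.0667],[0,0,-0.4485],1],
])

```text
time_s: 2.15
tcp_pos: [0.6175, 0.0147, 0.1584]
eef_rot: [179.9, 0.0, -64.7]
contact_force: [-0.9, 0.8, 0.3]
gripper_width: -0.0
```

```bash
python3 - <<'E'
from h import *; from plant import r
inc(r,[0.6165,0.0165,0.083],-64.4); print(r.get_state()['gripper_width'])
for n in("scene","wrist"):
    c=r.capture(n); cv2.imwrite(f"pics/{n}1.png",c["color"][:,:,::-1])
E
```

```text
2.15 [0.6175 0.0147 0.1584] [ 1.7994e+02  2.0000e-02 -6.4690e+01] F [-0.9  0.8  0.3] -> [-0.002   0.0001  0.0754] [ 0.0011  0.0003 -0.005 ]
-3.5508399894365736e-06
```

View pics/wrist1.png

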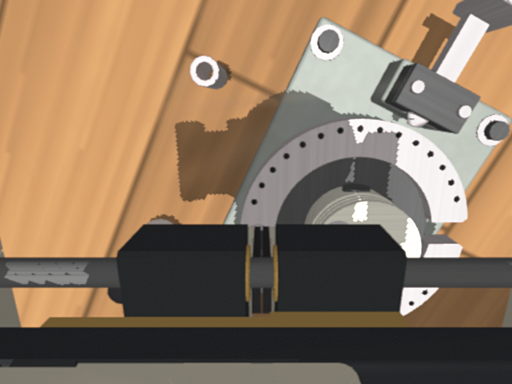

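View pics/scene1.png

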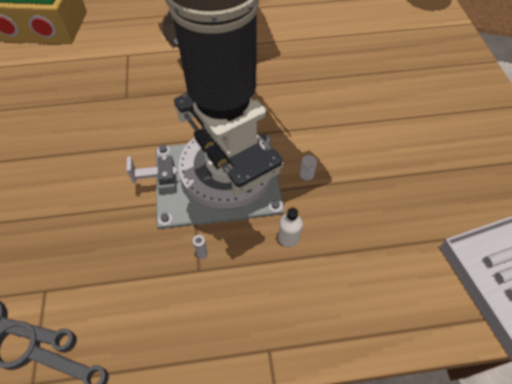

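The wrist view shows the fingers shut (seam near (262,260)), with the rim clear below and the pin at (206,72), well away. The scene view shows the hand over the peg side of the rim, and the bottle and spring are clear of it. Next I go down behind the peg.

>>> step_arm([
  [[-0.001,0,0.012],[0,0,-0.005],1],
  [[-0.002,0,0.024],[0,0,-0.005],1],
  [[-0.002,0,0.036],[0,0,-0.005],1],
  [[-0.002,0,0.048],[0,0,-0.005],1],
  [[-0.002,0,0.058],[0,0,-0.005],1],
  [[-0.002,0,0.066],[0,0,-0.005],1],
  [[-0.002,0,0.072],[0,0,-0.005],1],
  [[-0.002,0,0.075],[0,0,-0.005],1],
  [[-0.002,0,0.075],[0,0,-0.005],1],
])

```text
time_s: 3.15
tcp_pos: [0.616, 0.0147, 0.0845]
eef_rot: [180.0, 0.0, -64.5]
contact_force: [-0.2, 0.2, -0.0]
gripper_width: 0.0003
```

```bash
cat > plan.py <<'E'
from h import *; from plant import r
import sys
O=np.array([.5305,.0108]); off=.0165
def plan(angs,z=.083,off=off,rad=.080):
    s=r.get_state(); R0=Ro.from_euler('xyz',s['eef_rot'],degrees=True)
    print(s['time_s'],s['tcp_pos'].round(4),s['eef_rot'].round(2),'F',s['contact_force'].round(1))
    d=s['tcp_pos'][:2]-O; yaw=np.radians(s['eef_rot'][2]); t=-np.array([np.cos(yaw),np.sin(yaw)])
    n=np.array([t[1],-t[0]])
    print('radial, tang',d@n,d@t, 'implied ang if touching', np.degrees(np.arctan2(n[1],n[0]))+np.degrees(np.arcsin((d@t+off)/rad)))
    for a in angs:
        th=np.radians(a); n=np.array([np.cos(th),np.sin(th)]); t=np.array([-n[1],n[0]])
        p=O+rad*n-off*t
        v=R0.inv().apply(np.r_[p,z]-s['tcp_pos']); w=(R0.inv()*Ro.from_euler('xyz',[180,0,a-90],degrees=True)).as_rotvec()
        print(a,v.round(4),w.round(3))
if __name__=='__main__': plan([float(x) for x in sys.argv[1:]])
E
python3 plan.py 16 18 20 22 24 26 28 30 32 34
```

```text
3.15 [0.616  0.0147 0.0845] [179.97   0.   -64.47] F [-0.2  0.2 -0. ]
radial, tang 0.07883326047064958 -0.03336327030360861 implied ang if touching 13.356328745525161
16.0 [-0.0039  0.0027  0.0015] [0.    0.    0.166]
18.0 [-0.0065  0.0017  0.0015] [0.    0.    0.131]
20.0 [-0.0092  0.0008  0.0015] [0.    0.    0.096]
22.0 [-0.012  -0.      0.0015] [0.    0.    0.062]
24.0 [-0.0147 -0.0007  0.0015] [0.    0.    0.027]
26.0 [-0.0175 -0.0013  0.0015] [ 0.     0.    -0.008]
28.0 [-0.0203 -0.0018  0.0015] [ 0.     0.    -0.043]
30.0 [-0.0232 -0.0022  0.0015] [ 0.     0.    -0.078]
32.0 [-0.026  -0.0025  0.0015] [ 0.     0.    -0.113]
34.0 [-0.0288 -0.0027  0.0015] [ 0.     0.    -0.148]
```

>>> step_arm([
  [[-0.003,0,0.0015],[0,0,0],1],
  [[-0.007,0,0.0015],[0,0,0],1],
  [[-0.011,-0.0005,0.0015],[0,0,0],1],
  [[-0.014,-0.001,0.0015],[0,0,0],1],
  [[-0.016,-0.001,0.0015],[0,0,0],1],
  [[-0.0175,-0.0013,0.0015],[0,0,-0.008],1],
  [[-0.019,-0.0015,0.0015],[0,0,-0.025],1],
  [[-0.021,-0.0018,0.0015],[0,0,-0.05],1],
  [[-0.0232,-0.0022,0.0015],[0,0,-0.078],1],
  [[-0.026,-0.0025,0.0015],[0,0,-0.113],1],
])

```text
time_s: 4.15
tcp_pos: [0.6074, 0.0392, 0.0835]
eef_rot: [-180.0, -0.0, -57.9]
contact_force: [2.5, -1.7, 0.5]
gripper_width: 0.0006
```

```bash
python3 plan.py 32 33.5 36 38.5 41 43.5 46 48.5 51 53 55 57; python3 - <<'E'
from h import *; from plant import r
ims=[]
for n,(x0,x1,y0,y1) in dict(top=(195,395,160,310),scene=(110,330,115,270)).items():
    c=r.capture(n); ims.append(cv2.resize(c['color'][y0:y1,x0:x1,::-1],(400,300),interpolation=cv2.INTER_CUBIC))
cv2.imwrite('pics/b2.png',np.hstack(ims))
E
```

```text
4.15 [0.6074 0.0392 0.0835] [-1.7998e+02 -2.0000e-02 -5.7860e+01] F [ 2.5 -1.7  0.5]
radial, tang 0.08019557679270464 -0.0168649434420337 implied ang if touching 31.88054158403656
32.0 [-0.0002  0.0002  0.0005] [-0.    -0.     0.002]
33.5 [-0.0023 -0.0002  0.0005] [-0.    -0.    -0.024]
36.0 [-0.0058 -0.0007  0.0005] [-0.    -0.    -0.067]
38.5 [-0.0093 -0.0011  0.0005] [-0.    -0.    -0.111]
41.0 [-0.0129 -0.0014  0.0005] [-0.    -0.    -0.155]
43.5 [-0.0164 -0.0015  0.0005] [-0.    -0.    -0.198]
46.0 [-0.02   -0.0014  0.0005] [-0.    -0.    -0.242]
48.5 [-0.0236 -0.0012  0.0005] [-0.    -0.    -0.286]
51.0 [-0.0271 -0.0008  0.0005] [-0.    -0.    -0.329]
53.0 [-0.0299 -0.0004  0.0005] [-0.    -0.    -0.364]
55.0 [-0.0327  0.0001  0.0005] [-0.    -0.    -0.399]
57.0 [-0.0355  0.0007  0.0005] [-0.    -0.    -0.434]
```

View pics/b2.png

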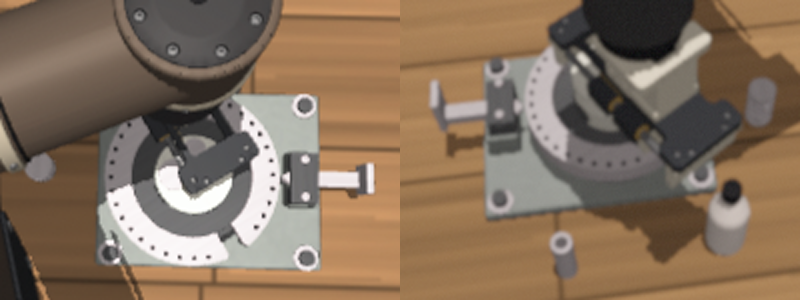

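Contact force is 3 N, which matches the friction given. The top view shows the slot at about (230,237), turning as it should.

>>> step_arm([
  [[-0.0023,-0.0002,0.0005],[0,0,-0.024],1],
  [[-0.0058,-0.0007,0.0005],[0,0,-0.067],1],
  [[-0.0093,-0.0011,0.0005],[0,0,-0.111],1],
  [[-0.0129,-0.0014,0.0005],[0,0,-0.155],1],
  [[-0.0164,-0.0015,0.0005],[0,0,-0.198],1],
  [[-0.02,-0.0014,0.0005],[0,0,-0.242],1],
  [[-0.0236,-0.0012,0.0005],[0,0,-0.286],1],
  [[-0.0271,-0.0008,0.0005],[0,0,-0.329],1],
  [[-0.0299,-0.0004,0.0005],[0,0,-0.364],1],
  [[-0.0327,0.0001,0.0005],[0,0,-0.399],1],
])

```text
time_s: 5.25
tcp_pos: [0.5903, 0.0672, 0.0832]
eef_rot: [-179.9, -0.1, -35.0]
contact_force: [1.9, -1.8, 2.2]
gripper_width: 0.0003
```

```bash
python3 plan.py 55 57 59.5 62 64.5 67 69.5 72 74.5 77 79
```

```text
5.25 [0.5903 0.0672 0.0832] [-1.7994e+02 -5.0000e-02 -3.5000e+01] F [ 1.9 -1.8  2.2]
radial, tang 0.08054323866317185 -0.016646468932631494 implied ang if touching 54.8924059662748
55.0 [-0.0002  0.0005  0.0002] [-0.001 -0.001 -0.   ]
57.0 [-0.003   0.      0.0002] [-0.001 -0.001 -0.035]
59.5 [-0.0065 -0.0005  0.0002] [-0.001 -0.001 -0.079]
62.0 [-0.01   -0.0009  0.0002] [-0.001 -0.001 -0.122]
64.5 [-0.0136 -0.0011  0.0002] [-0.001 -0.001 -0.166]
67.0 [-0.0171 -0.0011  0.0002] [-0.001 -0.001 -0.209]
69.5 [-0.0207 -0.001   0.0002] [-0.001 -0.001 -0.253]
72.0 [-0.0243 -0.0008  0.0002] [-0.001 -0.001 -0.297]
74.5 [-0.0278 -0.0004  0.0002] [-0.001 -0.001 -0.34 ]
77.0 [-0.0313  0.0002  0.0002] [-0.001 -0.001 -0.384]
79.0 [-0.0341  0.0007  0.0002] [-0.001 -0.001 -0.419]
```

>>> step_arm([
  [[-0.003,0,0],[0,0,-0.035],1],
  [[-0.0065,-0.0005,0],[0,0,-0.079],1],
  [[-0.01,-0.0009,0],[0,0,-0.122],1],
  [[-0.0136,-0.0011,0],[0,0,-0.166],1],
  [[-0.0171,-0.0011,0],[0,0,-0.209],1],
  [[-0.0207,-0.001,0],[0,0,-0.253],1],
  [[-0.0243,-0.0008,0],[0,0,-0.297],1],
  [[-0.0278,-0.0004,0],[0,0,-0.34],1],
  [[-0.0313,0.0002,0],[0,0,-0.384],1],
  [[-0.0335,0.0006,0],[0,0,-0.41],1],
])

```text
time_s: 6.25
tcp_pos: [0.5627, 0.0864, 0.0833]
eef_rot: [-179.9, -0.1, -11.5]
contact_force: [3.7, 0.0, 0.5]
gripper_width: 0.0003
```

```bash
python3 plan.py 79 81 83 85 87 88 89 90 91; python3 - <<'E'
from h import *; from plant import r
c=r.capture('top'); pickle.dump(c,open('top3.pkl','wb')); cv2.imwrite('pics/top3.png',cv2.resize(c['color'][190:310,220:400,::-1],None,fx=4.4,fy=4.4,interpolation=cv2.INTER_CUBIC))
E
```

```text
6.25 [0.5627 0.0864 0.0833] [-1.7993e+02 -9.0000e-02 -1.1510e+01] F [3.7 0.  0.5]
radial, tang 0.08047640128789535 -0.01644581366783421 implied ang if touching 78.5314765568963
79.0 [-0.0007  0.0003  0.0003] [-0.001 -0.002 -0.009]
81.0 [-0.0035 -0.0002  0.0003] [-0.001 -0.002 -0.044]
83.0 [-0.0063 -0.0006  0.0003] [-0.001 -0.002 -0.079]
85.0 [-0.0091 -0.0009  0.0003] [-0.001 -0.002 -0.114]
87.0 [-0.012  -0.0011  0.0002] [-0.001 -0.002 -0.148]
88.0 [-0.0134 -0.0011  0.0002] [-0.001 -0.002 -0.166]
89.0 [-0.0148 -0.0012  0.0002] [-0.001 -0.002 -0.183]
90.0 [-0.0162 -0.0012  0.0002] [-0.001 -0.002 -0.201]
91.0 [-0.0177 -0.0012  0.0002] [-0.001 -0.002 -0.218]
```

View pics/top3.png

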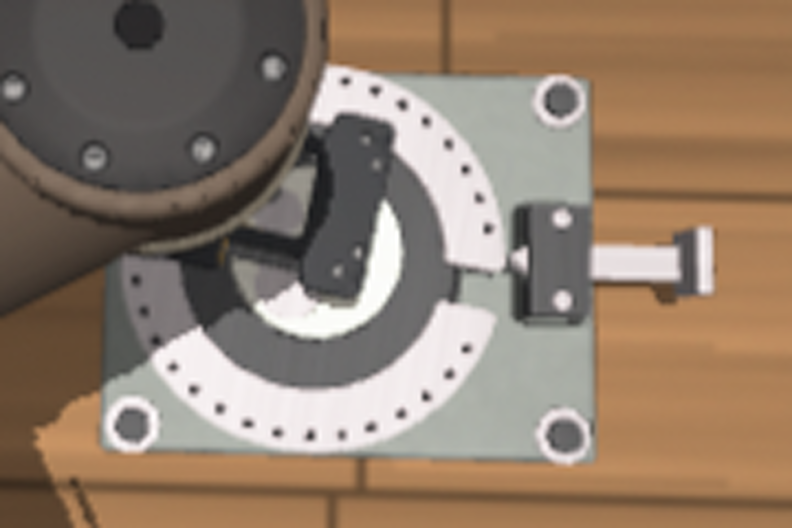

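The slot's mouth edges show at about (503,268) and (495,313), the nose at (518,258), and the lug at (705,262).

```bash
python3 - <<'E'
from h import *
c=load('top3.pkl'); O=np.array([.5305,.0108])
W=lambda p,z:ray(c,(p[0]+.5)/4.4-.5+220,(p[1]+.5)/4.4-.5+190,z)[:2]
for n,p,z in[('mU',(503,268),.064),('mL',(495,313),.064),('iU',(450,265),.064),('iL',(442,300),.064),('nose',(520,258),.064),('barU',(640,245),.064),('barL',(640,279),.064),('lugU',(712,229),.096),('lugL',(712,296),.096)]:
    q=W(p,z); d=q-O; print(n,q.round(4),np.hypot(*d).round(4),(np.degrees(np.arctan2(d[1],d[0]))+180).round(1))
E
```

```text
mU [ 0.526  -0.0834] 0.0943 87.2
mL [ 0.5039 -0.0793] 0.094 73.6
iU [ 0.5268 -0.0573] 0.0682 86.9
iL [ 0.5096 -0.0533] 0.0675 72.0
nose [ 0.5311 -0.0919] 0.1027 90.3
barU [ 0.5388 -0.1511] 0.1621 92.9
barL [ 0.5222 -0.1507] 0.1617 87.0
lugU [ 0.5451 -0.1779] 0.1892 94.4
lugL [ 0.5134 -0.177 ] 0.1885 84.8
```

>>> step_arm([
  [[-0.0015,0,0],[0,0,-0.02],1],
  [[-0.0035,-0.0002,0],[0,0,-0.044],1],
  [[-0.0055,-0.0004,0],[0,0,-0.07],1],
  [[-0.0075,-0.0007,0],[0,0,-0.095],1],
  [[-0.0095,-0.0009,0],[0,0,-0.118],1],
  [[-0.011,-0.001,0],[0,0,-0.135],1],
  [[-0.0125,-0.0011,0],[0,0,-0.155],1],
  [[-0.0135,-0.0011,0],[0,0,-0.167],1],
  [[-0.0142,-0.0011,0],[0,0,-0.176],1],
  [[-0.0146,-0.0011,0],[0,0,-0.18],1],
])

```text
time_s: 7.3
tcp_pos: [0.5478, 0.0897, 0.0828]
eef_rot: [180.0, 0.0, -1.3]
contact_force: [3.1, 3.3, 1.2]
gripper_width: 0.0008
```

```bash
python3 plan.py 89 90 91; python3 - <<'E'
from h import *; from plant import r
c=r.capture('top'); pickle.dump(c,open('top4.pkl','wb')); cv2.imwrite('pics/top4.png',cv2.resize(c['color'][210:290,290:390,::-1],None,fx=7,fy=7,interpolation=cv2.INTER_CUBIC))
E
```

```text
7.3 [0.5478 0.0897 0.0828] [ 1.80e+02  1.00e-02 -1.31e+00] F [3.1 3.3 1.2]
radial, tang 0.07927308638233771 -0.015516538999179699 implied ang if touching 89.393848668176
89.0 [ 0.0005 -0.0008 -0.0002] [ 0.     0.    -0.005]
90.0 [-0.0009 -0.0011 -0.0002] [ 0.     0.    -0.023]
91.0 [-0.0023 -0.0013 -0.0002] [ 0.    0.   -0.04]
```

View pics/top4.png

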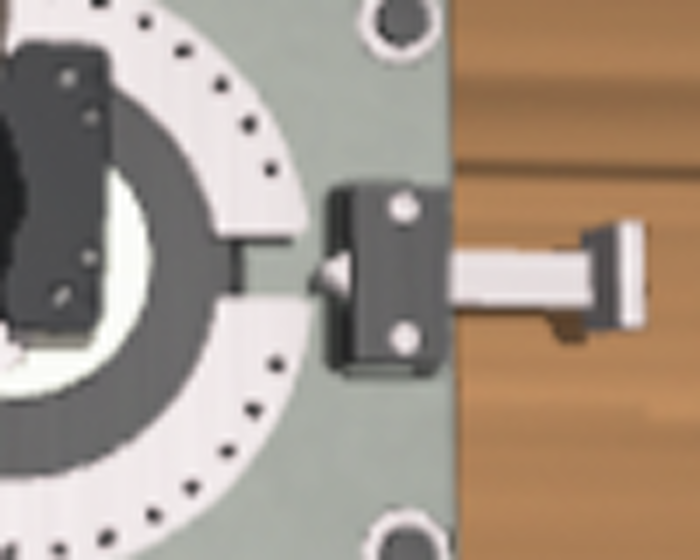

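```bash
python3 - <<'E'
from h import *
c=load('top4.pkl'); O=np.array([.5305,.0108])
W=lambda p,z:ray(c,(p[0]+.5)/7-.5+290,(p[1]+.5)/7-.5+210,z)[:2]
for n,p,z in[('mU',(308,234),.064),('mL',(310,300),.064),('iU',(215,238),.064),('iL',(215,297),.064),('sU',(292,239),.064),('sL',(292,298),.064),('nose',(318,276),.064),('barU',(520,251),.064),('barL',(520,306),.064),('scr1',(404,208),.077),('scr2',(404,339),.077),('lugU',(640,222),.096),('lugL',(640,328),.096)]:
    q=W(p,z); d=q-O; print(n,q.round(4),np.hypot(*d).round(4),(np.degrees(np.arctan2(d[1],d[0]))+180).round(1))
E
```

```text
mU [ 0.5422 -0.0828] 0.0943 97.1
mL [ 0.5219 -0.0832] 0.0944 84.7
iU [ 0.5403 -0.0539] 0.0654 98.6
iL [ 0.5221 -0.0539] 0.0652 82.6
sU [ 0.5405 -0.0778] 0.0892 96.5
sL [ 0.5223 -0.0777] 0.0888 84.7
nose [ 0.5293 -0.0858] 0.0966 89.3
barU [ 0.5385 -0.1485] 0.1595 92.9
barL [ 0.5215 -0.1481] 0.1591 86.8
scr1 [ 0.5499 -0.1101] 0.1225 99.1
scr2 [ 0.5101 -0.1096] 0.1221 80.4
lugU [ 0.5459 -0.177 ] 0.1884 94.7
lugL [ 0.5143 -0.1761] 0.1876 85.1
```

The slot centre is at x 0.5317 and the bar line at x 0.530, so they are in line to within 2 mm and the nose will centre it. I'll back off, rise and go round to the lug.

>>> step_arm([
  [[0.004,0.0,0],[0,0,0],1],
  [[0.01,0.0,0],[0,0,0],1],
  [[0.018,0.0,0],[0,0,0],1],
  [[0.022,0.0,-0.01],[0,0,0],1],
  [[0.022,0.0,-0.03],[0,0,0],1],
  [[0.022,0.0,-0.05],[0,0,0],1],
  [[0.022,0.0,-0.07],[0,0,0],1],
  [[0.022,0.0,-0.085],[0,0,0],1],
  [[0.022,0.0,-0.095],[0,0,0],1],
  [[0.022,0.0,-0.1],[0,0,0],1],
])

```text
time_s: 8.35
tcp_pos: [0.5703, 0.0892, 0.1841]
eef_rot: [-180.0, -0.1, -1.3]
contact_force: [-0.6, 0.3, -0.6]
gripper_width: 0.0002
```

```bash
python3 - <<'E'
from h import *; from plant import r
inc(r,[0.5303,-0.215,0.18],-90)
E
```

```text
8.35 [0.5703 0.0892 0.1841] [-1.7997e+02 -6.0000e-02 -1.3400e+00] F [-0.6  0.3 -0.6] -> [-0.0329  0.305   0.0039] [-1.2000e-03 -5.0000e-04  1.5473e+00]
```

>>> step_arm([
  [[-0.003,0.02,0],[0,0,0.1],1],
  [[-0.006,0.05,0],[0,0,0.23],1],
  [[-0.01,0.085,0],[0,0,0.37],1],
  [[-0.014,0.12,0],[0,0,0.51],1],
  [[-0.018,0.155,0],[0,0,0.65],1],
  [[-0.022,0.19,0],[0,0,0.79],1],
  [[-0.026,0.225,0],[0,0,0.93],1],
  [[-0.03,0.26,0],[0,0,1.07],1],
  [[-0.033,0.29,0],[0,0,1.21],1],
  [[-0.033,0.305,0],[0,0,1.35],1],
])

```text
time_s: 9.35
tcp_pos: [0.5287, -0.2171, 0.1822]
eef_rot: [179.9, 0.0, -79.1]
contact_force: [-0.1, 0.1, -1.0]
gripper_width: 0.0005
```

```bash
python3 - <<'E'
from h import *; from plant import r
inc(r,[0.5303,-0.215,0.078],-90)
E
```

```text
9.35 [ 0.5287 -0.2171  0.1822] [ 1.7991e+02  3.0000e-02 -7.9120e+01] F [-0.1  0.1 -1. ] -> [-0.0017 -0.0021  0.1042] [0.0017 0.0003 0.1898]
```

>>> step_arm([
  [[0,-0.002,0],[0,0,0.1],1],
  [[-0.002,-0.002,0.012],[0,0,0.19],1],
  [[-0.002,-0.002,0.027],[0,0,0.19],1],
  [[-0.002,-0.002,0.044],[0,0,0.19],1],
  [[-0.002,-0.002,0.061],[0,0,0.19],1],
  [[-0.002,-0.002,0.077],[0,0,0.19],1],
  [[-0.002,-0.002,0.09],[0,0,0.19],1],
  [[-0.002,-0.002,0.099],[0,0,0.19],1],
  [[-0.002,-0.002,0.104],[0,0,0.19],1],
  [[-0.002,-0.002,0.104],[0,0,0.19],1],
])

```text
time_s: 10.35
tcp_pos: [0.5311, -0.2126, 0.0783]
eef_rot: [179.9, 0.0, -89.6]
contact_force: [-1.3, -0.7, -0.9]
gripper_width: 0.0003
```

```bash
python3 - <<'E'
from h import *; from plant import r
inc(r,[0.5303,-0.187,0.078],-90)
ims=[]
for n,(x0,x1,y0,y1) in dict(top=(245,395,180,310),scene=(110,290,115,270)).items():
    c=r.capture(n); ims.append(cv2.resize(c['color'][y0:y1,x0:x1,::-1],(400,346),interpolation=cv2.INTER_CUBIC))
    pickle.dump(c,open(n+'5.pkl','wb'))
cv2.imwrite('pics/b5.png',np.hstack(ims))
E
```

```text
10.35 [ 0.5311 -0.2126  0.0783] [179.94   0.   -89.57] F [-1.3 -0.7 -0.9] -> [-0.0256  0.0006  0.0003] [0.0011 0.0001 0.0075]
```

View pics/b5.png

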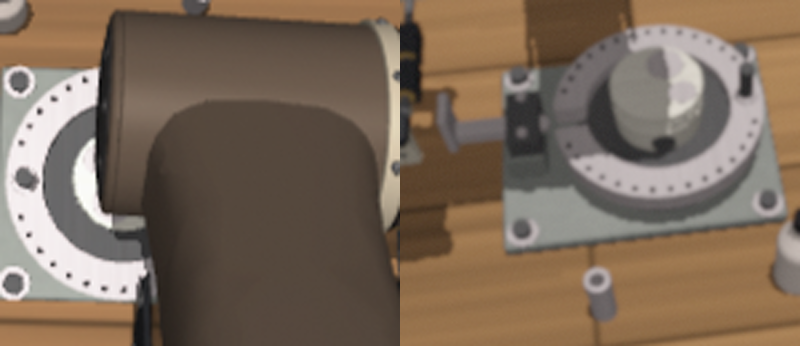

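In the scene view the slot still faces the nose at about (560,122), with the fingers behind the lug at (410,120). I'll push gently.

>>> step_arm([
  [[-0.004,0.0006,0],[0,0,0.007],1],
  [[-0.009,0.0006,0],[0,0,0.007],1],
  [[-0.014,0.0006,0],[0,0,0.007],1],
  [[-0.018,0.0006,0],[0,0,0.007],1],
  [[-0.021,0.0006,0],[0,0,0.007],1],
  [[-0.023,0.0006,0],[0,0,0.007],1],
  [[-0.025,0.0006,0],[0,0,0.007],1],
  [[-0.027,0.0006,0],[0,0,0.007],1],
  [[-0.029,0.0006,0],[0,0,0.007],1],
  [[-0.031,0.0006,0],[0,0,0.007],1],
])

```text
time_s: 11.45
tcp_pos: [0.5307, -0.1817, 0.0789]
eef_rot: [-180.0, -0.0, -90.0]
contact_force: [1.1, -2.4, -0.6]
gripper_width: 0.0006
```

Contact, 2.4 N. I'll push on slowly through the rim.

>>> step_arm([
  [[-0.0015,0,0.001],[0,0,0],1],
  [[-0.003,0,0.001],[0,0,0],1],
  [[-0.0045,0,0.001],[0,0,0],1],
  [[-0.006,0,0.001],[0,0,0],1],
  [[-0.0075,0,0.001],[0,0,0],1],
  [[-0.009,0,0.001],[0,0,0],1],
])

```text
time_s: 12.05
tcp_pos: [0.5307, -0.1725, 0.078]
eef_rot: [-180.0, -0.0, -90.0]
contact_force: [0.7, -1.8, 0.6]
gripper_width: 0.0001
```

```bash
python3 - <<'E'
from h import *; from plant import r
c=r.capture('scene'); cv2.imwrite('pics/s6.png',cv2.resize(c['color'][115:245,110:290,::-1],None,fx=4,fy=4,interpolation=cv2.INTER_CUBIC))
E
```

```text
(no output)
```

View pics/s6.png

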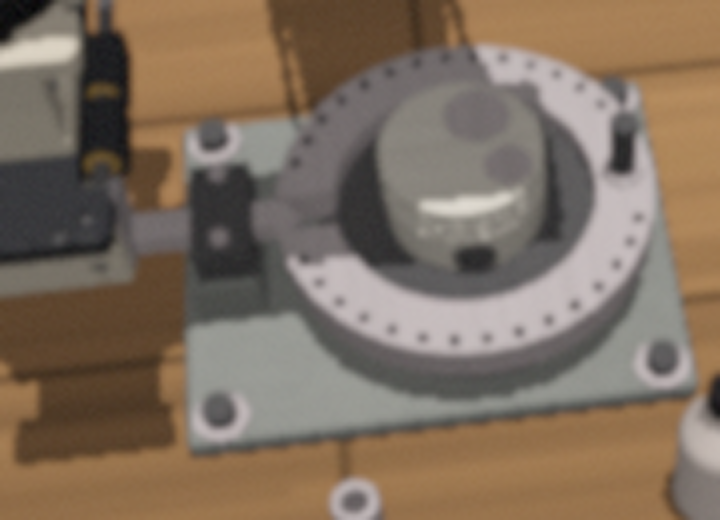

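The nose is entering the slot at about (285,218), at low force.

>>> step_arm([
  [[-0.002,0,0],[0,0,0],1],
  [[-0.004,0,0],[0,0,0],1],
  [[-0.0065,0,0],[0,0,0],1],
  [[-0.009,0,0],[0,0,0],1],
  [[-0.0115,0,0],[0,0,0],1],
  [[-0.014,0,0],[0,0,0],1],
  [[-0.0165,0,0],[0,0,0],1],
  [[-0.019,0,0],[0,0,0],1],
  [[-0.021,0,0],[0,0,0],1],
  [[-0.0225,0,0],[0,0,0],1],
])

```text
time_s: 13.1
tcp_pos: [0.5305, -0.1499, 0.0778]
eef_rot: [180.0, 0.0, -90.0]
contact_force: [2.0, -2.2, 1.5]
gripper_width: 0.0003
```

>>> step_arm([
  [[-0.001,0,0],[0,0,0],1],
  [[-0.0015,0,0],[0,0,0],1],
  [[-0.002,0,0],[0,0,0],1],
  [[-0.0025,0,0],[0,0,0],1],
  [[-0.003,0,0],[0,0,0],1],
  [[-0.0035,0,0],[0,0,0],1],
])

```text
time_s: 13.7
tcp_pos: [0.5305, -0.1467, 0.0779]
eef_rot: [180.0, -0.0, -90.0]
contact_force: [1.9, -6.2, -0.5]
gripper_width: 0.0003
```

>>> step_arm([
  [[-0.0005,0,0],[0,0,0],1],
  [[-0.001,0,0],[0,0,0],1],
])

```text
time_s: 13.9
tcp_pos: [0.5305, -0.1466, 0.0779]
eef_rot: [180.0, -0.1, -90.0]
contact_force: [2.4, -12.7, -1.8]
gripper_width: 0.0005
```

At the stop: the position holds and the force climbs to 12.7 N. Now I move clear.

>>> step_arm([
  [[0.004,0,0],[0,0,0],1],
  [[0.012,0,0],[0,0,0],1],
  [[0.025,0,0],[0,0,0],1],
  [[0.04,0,0],[0,0,0],1],
  [[0.06,0,-0.01],[0,0,0],1],
  [[0.08,0,-0.035],[0,0,0],1],
  [[0.11,0,-0.065],[0,0,0],1],
  [[0.15,0,-0.095],[0,0,0],1],
  [[0.19,0,-0.12],[0,0,0],1],
  [[0.22,0,-0.12],[0,0,0],1],
])

```text
time_s: 14.9
tcp_pos: [0.5317, -0.3698, 0.2023]
eef_rot: [-179.7, -0.2, -90.0]
contact_force: [0.6, 1.0, -0.6]
gripper_width: 0.0006
```

>>> step_arm([
  [[0.04,0.03,0],[0,0,0],1],
  [[0.08,0.06,0],[0,0,0],1],
  [[0.1,0.08,0],[0,0,0],1],
  [[0.1,0.08,0],[0,0,0],1],
  [[0.1,0.08,0],[0,0,0],1],
])

```text
time_s: 15.4
tcp_pos: [0.4494, -0.4669, 0.1976]
eef_rot: [180.0, 0.0, -90.1]
contact_force: [-0.3, 0.1, 0.2]
gripper_width: 0.0003
```

```bash
python3 - <<'E'
from h import *; from plant import r
c=r.capture('top'); pickle.dump(c,open('top7.pkl','wb')); cv2.imwrite('pics/top7.png',cv2.resize(c['color'][160:310,195:395,::-1],None,fx=3.6,fy=3.6,interpolation=cv2.INTER_CUBIC))
s=r.get_state();print(s['time_s'],s['tcp_pos'],s['qd'].round(2),s['contact_force'].round(1))
E
```

```text
15.45 [ 0.45021265 -0.46622578  0.19768879] [ 1.54 -0.16 -0.09  0.05  0.08 -0.16] [ 0.3 -0.2 -0.7]
```

View pics/top7.png

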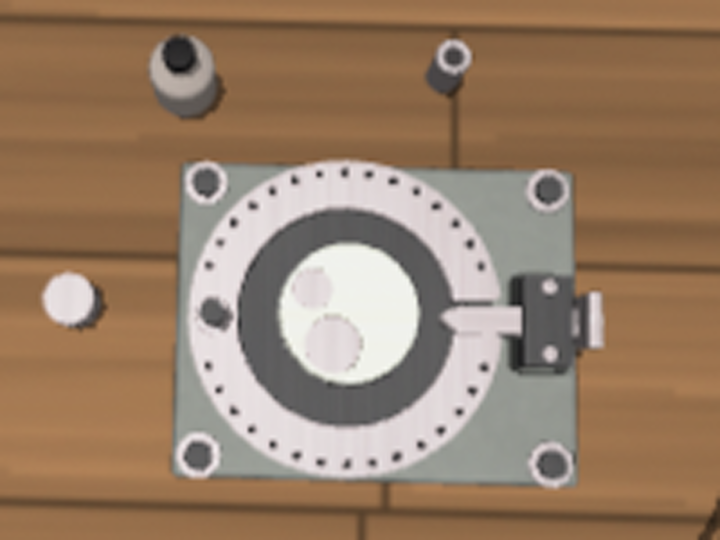

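```bash
python3 - <<'E'
from h import *; from plant import r
c=load('top7.pkl')
W=lambda p,z:ray(c,(p[0]+.5)/3.6-.5+195,(p[1]+.5)/3.6-.5+160,z)[:2]
for n,p,z in[('lug',(602,295),.096),('lug',(602,346),.096),('peg',(215,311),.104),('nose',(441,318),.064)]: print(n,(W(p,z)-[.5305,.0108]).round(4))
a=load('top0.pkl')['color'].astype(int);b=c['color'].astype(int);d=abs(a-b).max(2)
for n,(u,v) in dict(bottle=(246,180),pin=(320,178),spring=(214,243)).items(): print(n,d[v-14:v+14,u-12:u+12].max())
s=r.get_state();print(s['qd'].round(2))
r.close_job()
E
```

```text
lug [ 0.0138 -0.1477]
lug [-0.0157 -0.1471]
peg [-0.0012  0.0778]
nose [ 0.0001 -0.0578]
bottle 4
pin 3
spring 4
[ 1.54 -0.16 -0.09  0.05  0.08 -0.16]
the job is handed in; nothing more can be done
```

The fixture is locked, and I handed the job in at about 15.5 s of the 58 s allowed. I turned the plate about 65° counter-clockwise with shut fingertips on the peg, at about 3 to 5 N. Then I pushed the bar home by its lug, at about 2 N through the rim and 12.7 N where it met its stop. The fingers then backed off, rose and moved about 0.3 m clear.

Last checks, from the final top view:
- **Lock bar:** the lug face is 147.4 mm from the plate's axis, against 148 mm expected when fully home. That puts the travel at about 44 mm.
- **Slot:** the peg sits directly opposite the bar, about 1 mm off line, so the slot is in line with it.
- **Loose things:** the image patches around the bottle, pin and spring are unchanged from the start, so nothing moved.
- **Contact:** the wrist force read about zero, so the robot touches nothing.

One reading was not at rest: the last state still showed the first joint at 1.5°/s as it settled, in free space well clear of everything. No check failed or disagreed.

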